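# Show the washed beaker to the inspection camera

### The arm

A 6-joint arm with a two-finger parallel gripper is mounted at the origin on the work surface. World frame = base frame: x ahead of the robot, y to its left, z up, the work surface at z = 0. Lengths are in mm, angles in rad, forces in N, time in s.
With the tool pointing down it reaches from about 300 to 775 mm from the base axis. Payload 14.6 kg.
Tool frame: the origin (TCP) lies on the front face of the gripper's body, between the roots of the fingers; the fingertips stand 73 mm ahead of it and the grasp point (between the pads) lies 54 mm ahead of it (bot.nose_length is the distance from the TCP to the fingertips, in mm); z points along the fingers, y is the line along which they close (so a half turn about z gives the same grasp; the last joint's range is limited). The gripper opens to 85 mm and grips with 20 to 120 N. Pads are 22 mm wide; open, the fingers measure 114 mm over their backs; the gripper's body (76 mm by 85 mm) begins 54 mm behind the grasp point. The pads swing forward as they close: fully open they stand 13 mm farther back than shut.
Start: joints at [1.114, 0.3, 1.521, -0, 1.321, -0.067], TCP at [208.999, 508.733, 303.881] pointing down, gripper open.
Joint ranges: [-3.03, 3.03], [-0.79, 2.21], [0.23, 2.52], [-1.04, 4.18], [0, 3.07], [-2.55, 2.55]. Speed limits (rad/s): [2.22, 2.22, 2.57, 3.14, 3.14, 3.14].

### API

Orientations are given as a rotation vector (axis times angle).
In Python, from station import bot, get_obs, imaging, ticket, finder gives the robot as it stands. The module is installed in compiled form; this text tells all that it offers. Calls block until the motion is done:
- bot.goto(position, orientation): joint-space move of the TCP to a pose.
- bot.move_l(position, frame=None, vel=150): straight line of the TCP; frame=None keeps the orientation; vel is the mean speed in mm/s.
- bot.goto_joints(angles): joint-space move.
- bot.gripper_to(opening): opening from 0.0 (shut) to 1.0 (fully open); the grip force is fixed at half the most; returns when the fingers have stopped.
- bot.hold(seconds).
- bot.solve_ik(position, orientation): joint angles nearest the present ones, or None.
- get_obs(): the state.
- imaging.read_camera(name): name is "side" or "top" or "wrist"; returns (picture, depth): 420x560x3 uint8, blue, green, red; 420x560 float32, mm along the optical axis (not along the pixel's ray), 0 where there is no reading.
- imaging.get_calibration(name): a dict with "mtx" (3x3 intrinsics, pixels), "R" (3x3) and "t" (3): a world point X has camera coordinates R X + t; the wrist camera has in their place "hand_eye" (4x4, takes a point from camera to tool coordinates, whose origin is the TCP and whose axes are the flange's). Camera axes: x right, y down, z forward; pixel columns grow to the right and rows downward; lengths in mm; the calibration is good to about 2 mm. A picture is of the moment at which its call begins: read the wrist's pose just before it. get_calibration takes no time and is no camera call.
A pose or a line that the arm cannot do raises bot.PlanningError and nothing moves.
- ticket.hand_in(): hands the job in; it is judged then, once.
Trained networks look in the newest picture that a camera, given by its name, has taken for a name from the list of things; names that differ only in an ending like _2 or _b are one class to them, and where a whole thing is asked for, a point or a joint stands for the part that bears it (a point fixed in the world has none). Each returns a list of dicts, best first, with "conf" (0 to 1); they miss things now and then, are a little off and sometimes report something else, mostly with a low value. They report only what shows in the picture. A call takes as long as a camera call. They do not tell look-alikes from the thing itself.
- finder.spot_in(name, camera): "xyz" ([x, y, z] in mm, in world coordinates, good to about 4 mm: the middle of the surface that is visible of it).
- finder.pinpoint(name, camera): "xyz" ([x, y, z] in mm, in world coordinates, good to about 4 mm: a listed point, or the origin of a listed thing).
The state is a dict: "time": time; "qpos": joint angles; "qd": joint speeds; "effort": joint torques, N m; "position": TCP position; "ee_rot": TCP orientation; "force": force on the tool from outside, world axes, zero at the start; "wrist_torque": the same for the moment, N m; "opening": opening from 0.0 (shut) to 1.0 (fully open); "grip_force": force on a finger pad.
Only numpy, scipy, OpenCV 4.12 (cv2) and the standard library are available. Lean on these libraries where they do the work, as an engineer would, in place of code of your own. Each camera call takes 0.05 s, during which the arm holds its last target. There are 200 camera calls.

### The job

Lift the largest of the three upturned steel beakers up and off its drying post and show its inside to the inspection camera: hold it in the air with its open mouth squarely facing the lens, centred on the lens axis, with the mouth about 10 cm from the lens. Finish while still holding it there, motionless in the gripper. Leave the other two beakers on their posts, and do not disturb the tins or the camera.

Things in the scene. Friction and masses are not known exactly. Their poses are not given: they have to be found in the camera images.
- beaker_large: Beaker to show: largest of three stainless steel beakers hanging upside down; 56 mm diameter (60 at the lip), 88 tall, wall 2.5, 0.1 to 0.2 kg. Origin: centre of the mouth; +z along its axis to the closed base (up as it hangs: mouth 41, base 129 mm above the bench). Its inner base rests on the post's pad, 84 mm up from the mouth. Grip it from above across its wall near the base.
- large_base (a point): Centre of the outer face of the large beaker's closed base, 88 mm along the beaker's +z from its mouth.
- lens (a point): Centre of the inspection camera's front glass; +z is the optical axis out of the lens: upwards and towards the robot's side, 48 to 68 degrees above level; y is level. White box 44 x 50 x 60 mm, black barrel, 42 mm bright lens ring around dark glass, tilted in an aluminium fork (pivot 78 mm above the bench, 45 mm behind the lens) on a fixed dark plate 110 x 110 mm. Leave it as aimed.
- stand: Fixed drying stand: grey plastic drip tray 110 x 330 x 16 mm, long along its y, with three upright steel posts in a row at y = -115, 0 and +115 mm; posts 12 mm thick, each with a white pad of 22 mm diameter on top, 125 mm above the bench. Origin: centre of the underside. Any beaker may hang on any post.
- beaker_medium: Bystander: medium steel beaker, upside down on another post, 44 mm diameter (48 mm lip), 70 mm tall. Origin at the centre of its mouth, +z to its base; its base is also 129 mm above the bench.
- beaker_small: Bystander: small steel beaker, upside down on another post, 36 mm diameter (40 mm lip), 52 mm tall. Origin at the centre of its mouth, +z to its base; its base is also 129 mm above the bench.
- tin_a: Bystander: flat round aluminium tin with lid, 62 mm diameter, 22 mm high, loose on the bench on one side of the camera. Origin: centre of its underside.
- tin_b: Bystander: the same tin, filled, without lid, loose on the bench on the other side of the camera. Origin: centre of its underside.
Not all that is in view belongs to the job. What is shaped like the beaker_large but blue or turquoise is not meant.

How it is judged (in metres and radians):
On the way:
1. the large beaker is held in the gripper, its mouth lifted clear above the post (contact force between beaker_large and the fingers above 0.5 N and height (world z) of beaker_large above 0.13 m), for 0.1 s.
At the end, for the whole second after the job is handed in: The gripper alone holds the large beaker still in the air, mouth towards the lens, its centre 80 to 120 mm from the lens and within 15 mm of the lens axis in each cross direction, axes within 10 degrees; the other two beakers still hang on their posts (all of step 1 and z of beaker_large in the frame of lens between 0.08 and 0.12 m and x of beaker_large in the frame of lens between -0.015 and 0.015 m and y of beaker_large in the frame of lens between -0.015 and 0.015 m and angle between the z axis of beaker_large and the z axis of lens, either way round below 0.175 rad and z of large_base in the frame of lens above 0.15 m and linear speed of beaker_large below 0.02 m/s and angular speed of beaker_large below 0.2 rad/s and contact force between beaker_large and stand below 0.05 N and horizontal distance between each of beaker_medium, beaker_small and stand below 0.135 m and height (world z) of beaker_medium above 0.05 m and height (world z) of beaker_small above 0.065 m); the arm keeps its last pose, push and grip.
It fails at once if another beaker is disturbed (moved more than 15 mm) (distance of any of beaker_medium, beaker_small from where it was at the start of the episode above 0.015 m).
It fails at once if a tin is disturbed (moved more than 15 mm) (distance of any of tin_a, tin_b from where it was at the start of the episode above 0.015 m).
It fails at once if the camera is pushed out of its aim (lens moved more than 5 mm) (distance of lens from where it was at the start of the episode above 0.005 m).
It also fails if it takes over 32 s, if anything falls off the work surface, if the arm or the gripper's body presses on something with over 40 N, if the wrist force passes 120 N, or if a joint passes its speed limit or range.

## Working session

There is one attempt and no reset: what is moved stays moved. The work goes in short steps, each a Python script; the robot and the scene stay as the last script left them, time stands still between calls to the robot, and variables do not carry over. Pictures are saved under pics/ and viewed, at most 10 in all, crops included, and the job is handed in when it is done.

```bash
mkdir -p pics; python3 - <<'E'
from station import bot,get_obs,imaging,finder
import cv2,numpy as np
for c in ["side","top"]:
    im,d=imaging.read_camera(c); cv2.imwrite(f"pics/{c}0.png",im); np.save(f"{c}_d.npy",d); 
    cal=imaging.get_calibration(c); print(c,"campos",(-cal["R"].T@cal["t"]).round(), cal["R"][2].round(2))
    for n in ["beaker_large","large_base","lens","stand","beaker_medium","beaker_small","tin_a","tin_b"]:
        r=finder.pinpoint(n,c); print(n,[(np.round(k["xyz"]).tolist(),round(k["conf"],2)) for k in r[:3]])
print(get_obs())
E
```

```text
side campos [  318. -1086.   695.] [ 0.17  0.85 -0.5 ]
beaker_large [([500.0, -325.0, 42.0], 0.88), ([624.0, -281.0, 1.0], 0.7), ([580.0, -447.0, 3.0], 0.58)]
large_base [([626.0, -281.0, 87.0], 0.94), ([499.0, -330.0, 129.0], 0.75), ([416.0, -452.0, 87.0], 0.7)]
lens [([619.0, 219.0, 113.0], 0.65)]
stand [([480.0, -214.0, -2.0], 0.85)]
beaker_medium [([480.0, -212.0, 60.0], 0.89)]
beaker_small [([456.0, -99.0, 78.0], 0.84)]
tin_a [([562.0, 112.0, -3.0], 0.83)]
tin_b [([562.0, 112.0, -3.0], 0.83)]
top campos [ 443.  -47. 1469.] [ 0.08  0.   -1.  ]
beaker_large [([626.0, -284.0, -2.0], 0.9), ([577.0, -448.0, -2.0], 0.88), ([493.0, -327.0, 43.0], 0.84)]
large_base [([580.0, -446.0, 87.0], 0.93), ([503.0, -323.0, 130.0], 0.88), ([628.0, -279.0, 85.0], 0.72)]
lens [([460.0, -100.0, 73.0], 0.72)]
stand [([481.0, -215.0, 3.0], 0.59)]
beaker_medium [([479.0, -211.0, 57.0], 0.64)]
beaker_small [([460.0, -100.0, 78.0], 0.65)]
tin_a [([564.0, 110.0, -5.0], 0.59)]
tin_b [([564.0, 110.0, -5.0], 0.59)]
{'time': 0.9, 'qpos': array([ 1.11437964e+00,  2.99891802e-01,  1.52098637e+00, -9.15437166e-06,
        1.32069570e+00, -6.65978542e-02]), 'qd': array([-6.23190231e-04, -1.31326092e-03, -1.69077456e-03,  2.83210677e-04,
       -8.52072122e-04,  5.28130458e-05]), 'effort': array([-1.26334500e-03, -5.43350494e+01, -3.61978805e+01,  6.32399562e-06,
        5.48008175e-04, -7.91028879e-05]), 'position': array([209.01241822, 508.7323622 , 303.89085216]), 'ee_rot': array([6.08450248e-01, 3.08209480e+00, 2.48935649e-05]), 'force': array([ 0.24427235, -0.40343016, -0.32822461]), 'wrist_torque': array([-0.02514733, -0.07591521,  0.11637921]), 'grip_force': 0.0, 'opening': 1.0051050991437416}
```

View pics/side0.png

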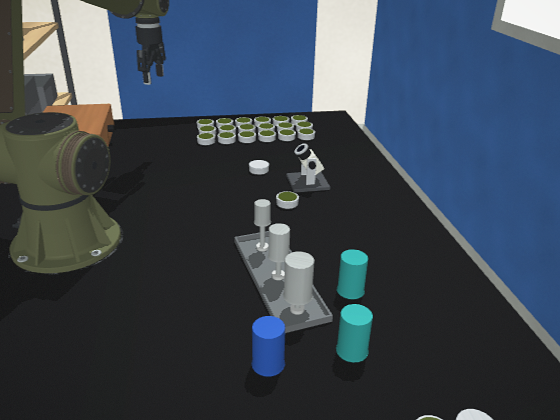

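View pics/top0.png

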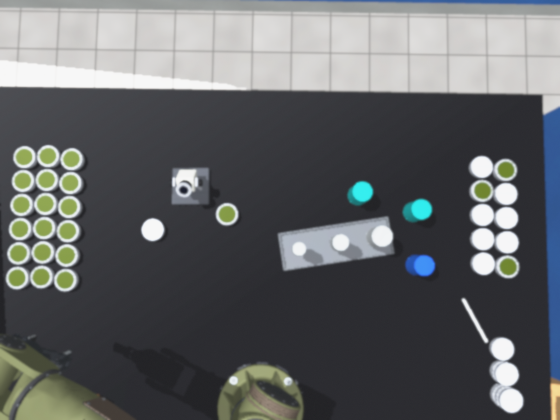

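The side view shows the large beaker at (299,275), nearest the camera, with the medium and small ones behind it. The turquoise and blue objects stand on the bench and are decoys. The top view shows the inspection camera at (188,182), with its lens tilted towards -x, and tins at (152,230) and (227,214). Next I'll take a close wrist view of the lens.

```bash
cat > h.py <<'E'
from station import bot,get_obs,imaging,finder,ticket
import cv2,numpy as np
from scipy.spatial.transform import Rotation as Ro
HE=np.array(imaging.get_calibration("wrist")["hand_eye"]); K=imaging.get_calibration("wrist")["mtx"]
def best(z,pos_of_R,n=36):
    """tool z direction given; scan the roll, return (cost,joints,pos,rotvec) nearest the present joints"""
    z=z/np.linalg.norm(z); q=get_obs()["qpos"]; out=[]
    y=np.cross(z,[1,0,0]); y/=np.linalg.norm(y); R0=np.c_[np.cross(y,z),y,z]
    for a in np.arange(n)*2*np.pi/n:
        R=R0@Ro.from_rotvec([0,0,a]).as_matrix(); p=pos_of_R(R); rv=Ro.from_matrix(R).as_rotvec()
        j=bot.solve_ik(p,rv)
        if j is not None: out.append((np.abs(np.array(j)-q).max(),np.array(j),p,rv))
    return sorted(out,key=lambda o:o[0])
def shoot(name):
    o=get_obs(); im,d=imaging.read_camera("wrist"); cv2.imwrite(f"pics/{name}.png",im)
    T=np.eye(4); T[:3,:3]=Ro.from_rotvec(o["ee_rot"]).as_matrix(); T[:3,3]=o["position"]
    np.savez(name,im=im,d=d,T=T@HE); return im,d,T@HE
def look(target,axis,dist):
    # camera on target+axis*dist, tool z chosen so the optical axis hits the target
    zc=HE[:3,2]
    def posR(R): return target+axis*dist-R@HE[:3,3]
    return best(-axis,posR)   # valid if camera axis ~ tool z
E
python3 - <<'E'
from h import *
print(HE.round(3),K.round(1))
L=np.array([619,219,113.])
for az in (0.0,0.3):
    a=np.array([-np.cos(1.01)*np.cos(az),np.cos(1.01)*np.sin(az),np.sin(1.01)])
    for s in look(L,a,260)[:3]: print(az,s[0].round(2),s[1].round(2),s[2].round())
# top depth refine of beaker base / lens neighbourhood
cal=imaging.get_calibration("top"); d=np.load("top_d.npy"); R,t,M=cal["R"],cal["t"],cal["mtx"]
v,u=np.mgrid[:420,:560]; X=(np.stack([(u-M[0,2])/M[0,0]*d,(v-M[1,2])/M[1,1]*d,d],-1)-t)@R
m=(abs(X[...,0]-500)<45)&(abs(X[...,1]+325)<45)&(X[...,2]>115); print(m.sum(),X[m].mean(0),X[m].min(0),X[m].max(0))
m=(abs(X[...,0]-630)<60)&(abs(X[...,1]-219)<50)&(X[...,2]>40)
print(m.sum(),[p.round().tolist() for p in X[m][::6]])
E
```

```text
[[-1.0000e-03 -9.4900e-01 -3.1600e-01  8.2317e+01]
 [ 1.0000e+00 -1.0000e-03  0.0000e+00 -1.0050e+00]
 [-0.0000e+00 -3.1600e-01  9.4900e-01 -6.9884e+01]
 [ 0.0000e+00  0.0000e+00  0.0000e+00  1.0000e+00]] [[351.2   0.  274.3]
 [  0.  351.2 203.4]
 [  0.    0.    1. ]]
0.0 0.81 [ 0.3   0.26  1.6  -0.23  0.75 -0.79] [584. 192. 315.]
0.0 0.83 [ 0.28  0.25  1.63 -0.22  0.73 -0.64] [579. 179. 312.]
0.0 0.85 [ 0.26  0.23  1.67 -0.21  0.71 -0.49] [572. 167. 308.]
0.3 0.71 [ 0.41  0.34  1.5  -0.45  0.91 -0.66] [589. 229. 318.]
0.3 0.73 [ 0.39  0.32  1.53 -0.45  0.89 -0.5 ] [584. 216. 317.]
0.3 0.74 [ 0.37  0.29  1.57 -0.45  0.88 -0.33] [577. 204. 315.]
341 [ 501.10980496 -327.34068052  129.60655763] [ 475.55652931 -355.11415074  115.48188862] [ 528.19146123 -300.67454274  137.97884166]
580 [[685.0, 246.0, 61.0], [685.0, 228.0, 64.0], [685.0, 210.0, 66.0], [681.0, 242.0, 69.0], [681.0, 224.0, 72.0], [681.0, 207.0, 70.0], [678.0, 236.0, 69.0], [678.0, 218.0, 70.0], [678.0, 200.0, 71.0], [674.0, 233.0, 80.0], [674.0, 216.0, 80.0], [675.0, 199.0, 77.0], [669.0, 235.0, 87.0], [670.0, 218.0, 84.0]
[... 1168 characters left out ...]
.0, 177.0, 83.0], [636.0, 252.0, 80.0], [630.0, 226.0, 122.0], [630.0, 210.0, 122.0], [636.0, 200.0, 85.0], [637.0, 183.0, 81.0], [627.0, 235.0, 119.0], [628.0, 219.0, 117.0], [628.0, 201.0, 122.0], [634.0, 190.0, 76.0], [625.0, 236.0, 115.0], [626.0, 219.0, 114.0], [626.0, 203.0, 115.0], [635.0, 188.0, 48.0], [622.0, 230.0, 118.0], [623.0, 214.0, 115.0], [627.0, 202.0, 87.0], [619.0, 233.0, 117.0], [620.0, 217.0, 113.0], [624.0, 205.0, 84.0], [617.0, 236.0, 115.0], [617.0, 219.0, 115.0], [618.0, 203.0, 112.0], [614.0, 233.0, 115.0], [615.0, 217.0, 112.0], [612.0, 237.0, 108.0], [612.0, 219.0, 114.0], [609.0, 234.0, 108.0], [610.0, 217.0, 108.0], [607.0, 229.0, 107.0], [607.0, 212.0, 106.0]]
```

```bash
cat >> h.py <<'E'
def look(target,axis,dist,n=36):
    q=get_obs()["qpos"]; z=-axis/np.linalg.norm(axis); y=np.cross(z,[1,0,0]); y/=np.linalg.norm(y); C0=np.c_[np.cross(y,z),y,z]; out=[]
    for a in np.arange(n)*2*np.pi/n:
        C=C0@Ro.from_rotvec([0,0,a]).as_matrix(); R=C@HE[:3,:3].T; p=target-z*dist-R@HE[:3,3]; rv=Ro.from_matrix(R).as_rotvec()
        if R[2,2]>-0.5: continue
        j=bot.solve_ik(p,rv)
        if j is not None: out.append((np.abs(np.array(j)-q).max(),np.array(j),p,rv))
    return sorted(out,key=lambda o:o[0])
E
python3 - <<'E'
from h import *
L=np.array([622,221,117.])
ax=lambda el,az: np.array([-np.cos(el)*np.cos(az),np.cos(el)*np.sin(az),np.sin(el)])
for i,(el,az) in enumerate([(1.1,.35),(1.0,-.3)]):
    s=look(L,ax(el,az),270); print(s[0][0],s[0][1].round(2),s[0][2].round())
    bot.goto_joints(s[0][1]); bot.hold(.2); shoot(f"w{i}")
    for n in ["lens","tin_a"]: print(n,[(np.round(k["xyz"]).tolist(),round(k["conf"],2)) for k in finder.pinpoint(n,"wrist")[:3]])
    print(get_obs()["time"])
ims=[cv2.imread(f"pics/w{i}.png") for i in (0,1)]
cv2.imwrite("pics/w01.png",cv2.resize(np.hstack(ims),(800,300)))
E
```

```text
0.7908480944235947 [ 0.32  0.43  1.35 -0.07  1.21 -0.75] [591. 226. 301.]
lens [([618.0, 221.0, 117.0], 0.82)]
tin_a [([562.0, 113.0, 1.0], 0.86)]
3.0083
0.4375628552507499 [ 0.13  0.3   1.6   0.37  0.96 -1.11] [572. 161. 286.]
lens [([619.0, 218.0, 116.0], 0.85)]
tin_a [([513.0, 327.0, 1.0], 0.73), ([564.0, 113.0, 1.0], 0.64)]
3.8583
```

View pics/w01.png

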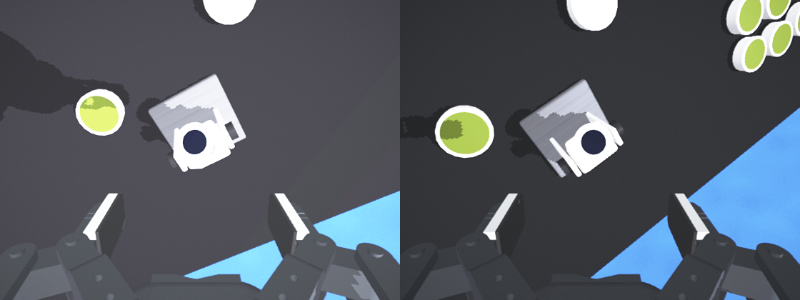

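The two wrist views show the dark glass at about (195,142) in the left half and (593,142) in the right half, with the ring and white body around it. I'll fit the glass centre and the ring plane.

```bash
cat > lens.py <<'E'
from h import *
rays=[];P=[]
for i in (0,1):
    f=np.load(f"w{i}.npz"); im,d,T=f["im"],f["d"],f["T"]
    m=((im.max(2)<110)&(im[...,0]>im[...,2].astype(int)+15)).astype(np.uint8)
    n,lab,st,ce=cv2.connectedComponentsWithStats(m)
    ok=[k for k in range(1,n) if 200<st[k,4]<4000 and abs(ce[k]-[274,200]).max()<40]; k=max(ok,key=lambda k:st[k,4])
    c=cv2.findContours((lab==k).astype(np.uint8),0,1)[0][0]; e=cv2.fitEllipse(c); print(i,st[k,4],e)
    u,v=e[0]; rays.append((T[:3,3],T[:3,:3]@np.array([(u-K[0,2])/K[0,0],(v-K[1,2])/K[1,1],1])))
    vv,uu=np.mgrid[:420,:560]
    X=np.stack([(uu-K[0,2])/K[0,0]*d,(vv-K[1,2])/K[1,1]*d,d],-1)@T[:3,:3].T+T[:3,3]
    for lo,hi in ((0,14),(16,20.5),(0,20.5)):
        c0=X[int(round(v)),int(round(u))]; Q=X[(np.linalg.norm(X-c0,axis=2)<hi)&(np.linalg.norm(X-c0,axis=2)>=lo)&(d>0)]
        for _ in range(4):
            mu=Q.mean(0); nn=np.linalg.svd(Q-mu)[2][2] if len(Q)<4000 else np.linalg.eigh(np.cov((Q-mu).T))[1][:,0]
            nn*=np.sign(nn[2]); r=(Q-mu)@nn; Q=Q[abs(r)<max(1.5,2*r.std())] if len(Q[abs(r)<max(1.5,2*r.std())])>20 else Q
        print(" ",lo,hi,len(Q),mu.round(1),nn.round(3),"el",np.degrees(np.arcsin(nn[2])).round(1),"az",np.degrees(np.arctan2(nn[1],-nn[0])).round(1),"rms",r.std().round(2))
A=sum(np.eye(3)-np.outer(r,r)/(r@r) for _,r in rays); b=sum((np.eye(3)-np.outer(r,r)/(r@r))@p for p,r in rays)
x=np.linalg.solve(A,b); print("tri",x.round(1),[np.linalg.norm(np.cross(x-p,r/np.linalg.norm(r))).round(2) for p,r in rays])
E
python3 lens.py
```

```text
0 860 ((271.948974609375, 198.4568328857422), (31.65627670288086, 32.77743148803711), 18.779497146606445)
  0 14 979 [618.  222.2 115. ] [-0.578 -0.005  0.816] el 54.7 az -0.5 rms 0.62
  16 20.5 817 [618.5 222.3 114.6] [-0.577 -0.013  0.817] el 54.8 az -1.3 rms 0.61
  0 20.5 2054 [618.3 222.3 114.8] [-0.576 -0.011  0.817] el 54.8 az -1.1 rms 0.66
1 904 ((270.4812316894531, 198.62271118164062), (32.87135696411133, 33.2499885559082), 140.81869506835938)
  0 14 993 [618.1 221.  114.8] [-0.573 -0.015  0.819] el 55.0 az -1.5 rms 0.64
  16 20.5 827 [618.5 221.1 114.4] [-0.572 -0.011  0.82 ] el 55.1 az -1.1 rms 0.59
  0 20.5 2095 [618.3 221.1 114.6] [-0.573 -0.014  0.82 ] el 55.1 az -1.4 rms 0.66
tri [618.1 221.7 114.7] [np.float64(0.06), np.float64(0.06)]
```

The lens centre is (618.1, 221.6, 114.7) with its axis at 55° elevation. The pivot 45 mm behind it comes out at z = 78, as the text says. Now I'll measure the beaker's base with the wrist camera from two places.

```bash
python3 - <<'E'
from h import *
B=np.array([501,-326,129.])
rays=[]
for i,a in enumerate([np.array([-.25,.15,1]),np.array([.15,-.1,1])]):
    a/=np.linalg.norm(a); s=look(B,a,260); print(s[0][0].round(2),s[0][1].round(2),s[0][2].round())
    bot.goto_joints(s[0][1]); bot.hold(.2); im,d,T=shoot(f"b{i}")
    print([(np.round(k["xyz"]).tolist(),round(k["conf"],2)) for k in finder.pinpoint("large_base","wrist")[:3]])
    vv,uu=np.mgrid[:420,:560]; X=np.stack([(uu-K[0,2])/K[0,0]*d,(vv-K[1,2])/K[1,1]*d,d],-1)@T[:3,:3].T+T[:3,3]
    m=((np.linalg.norm(X[...,:2]-B[:2],axis=2)<45)&(abs(X[...,2]-129)<5)&(d>0)).astype(np.uint8)
    m=cv2.morphologyEx(m,cv2.MORPH_OPEN,np.ones((5,5)))
    e=cv2.fitEllipse(max(cv2.findContours(m,0,1)[0],key=cv2.contourArea)); u,v=e[0]
    rays.append((T[:3,3],T[:3,:3]@np.array([(u-K[0,2])/K[0,0],(v-K[1,2])/K[1,1],1])))
    Q=X[m>0]; print(Q.mean(0).round(1),np.median(Q[:,2]).round(1),e,"diam",(np.mean(e[1])*d[int(v),int(u)]/K[0,0]).round(1))
    print(get_obs()["time"])
A=sum(np.eye(3)-np.outer(r,r)/(r@r) for _,r in rays); b=sum((np.eye(3)-np.outer(r,r)/(r@r))@p for p,r in rays)
print("tri",np.linalg.solve(A,b).round(1))
# grasp / show candidates
Ln=np.array([618.1,221.6,114.7]); ax=np.array([-.575,-.013,.818]); ax/=np.linalg.norm(ax)
for nm,s in (("grasp",best(np.array([0.02,0,-1.]),lambda R:np.array([501,-326,158.]))),("show",best(-ax,lambda R:Ln+ax*217)),("pre",best(-ax,lambda R:Ln+ax*290))):
    print(nm,len(s)); [print(" ",o[1].round(2),Ro.from_rotvec(o[3]).as_matrix()[:,1].round(2)) for o in s[::3]]
cv2.imwrite("pics/b01.png",cv2.resize(np.hstack([cv2.imread(f"pics/b{i}.png") for i in (0,1)]),(800,300)))
E
```

```text
0.72 [-0.6   0.43  1.34 -0.07  1.4  -1.82] [ 512. -318.  305.]
[([577.0, -450.0, 85.0], 0.97), ([417.0, -455.0, 90.0], 0.73), ([499.0, -328.0, 132.0], 0.7)]
[ 497.5 -328.4  129.4] 129.4 ((268.8932800292969, 199.96298217773438), (72.0396499633789, 73.86029052734375), 102.16563415527344) diam 53.6
5.9917
0.51 [-0.52  0.77  0.9  -0.21  1.89 -2.32] [ 580. -331.  287.]
[([629.0, -280.0, 86.0], 0.83), ([579.0, -446.0, 85.0], 0.67)]
[ 499.6 -329.7  129.6] 129.6 ((269.9910583496094, 201.26568603515625), (71.37543487548828, 74.0405502319336), 135.09019470214844) diam 53.9
6.875
tri [ 498.8 -329.2  123.8]
grasp 29
  [-0.64  0.55  1.53  0.01  1.05 -2.39] [-0.17  0.98 -0.  ]
  [-0.64  0.55  1.53  0.01  1.05 -1.87] [0.34 0.94 0.01]
  [-0.64  0.55  1.53  0.01  1.05 -1.35] [0.77 0.64 0.02]
  [-0.64  0.55  1.53  0.01  1.05 -0.82] [0.98 0.17 0.02]
  [-0.64  0.55  1.53  0.01  1.05 -0.3 ] [ 0.94 -0.34  0.02]
  [-0.64  0.55  1.53  0.01  1.05  0.22] [ 0.64 -0.77  0.01]
  [-0.64  0.55  1.53  0.01  1.05  0.75] [ 0.17 -0.98  0.  ]
  [-0.64  0.55  1.53  0.01  1.05  1.27] [-0.34 -0.94 -0.01]
  [-0.64  0.55  1
[... 605 characters left out ...]
 -0.38  0.64  1.72] [ 0.41 -0.87  0.27]
  [ 0.42  0.12  1.84 -0.38  0.64  2.24] [ 0.   -1.   -0.02]
pre 29
  [ 0.46 -0.03  1.85 -0.35  0.78 -1.79] [-0.63  0.65 -0.43]
  [ 0.46 -0.03  1.85 -0.35  0.78 -2.49] [-0.82  0.01 -0.57]
  [ 0.46 -0.03  1.85 -0.35  0.78 -1.62] [-0.53  0.77 -0.36]
  [ 0.46 -0.03  1.85 -0.35  0.78 -0.92] [-0.    1.    0.02]
  [ 0.46 -0.03  1.85 -0.35  0.78 -0.4 ] [0.41 0.86 0.3 ]
  [ 0.46 -0.03  1.85 -0.35  0.78  0.13] [0.71 0.49 0.51]
  [ 0.46 -0.03  1.85 -0.35  0.78  0.65] [ 0.82 -0.01  0.57]
  [ 0.46 -0.03  1.85 -0.35  0.78  1.17] [ 0.71 -0.51  0.49]
  [ 0.46 -0.03  1.85 -0.35  0.78  1.7 ] [ 0.41 -0.87  0.27]
  [ 0.46 -0.03  1.85 -0.35  0.78  2.22] [ 0.   -1.   -0.02]
```

View pics/b01.png

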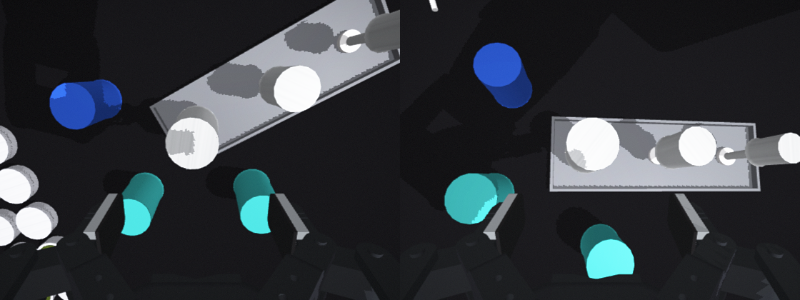

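The left view shows the large beaker's base at (190,143) and the right view at (593,143), clear of the turquoise and blue decoys. The base centre is about (498.6, -329.1, 129.5), which matches the expected 129 mm height. I'll grasp across the row direction.

```bash
python3 - <<'E'
from h import *
y=np.array([.98,.17,0]); y/=np.linalg.norm(y); z=np.array([0,0,-1.]); R=np.c_[np.cross(y,z),y,z]; rv=Ro.from_matrix(R).as_rotvec()
bot.goto([498.6,-329.1,265],rv); print(get_obs()["qpos"].round(2))
bot.move_l([498.6,-329.1,155],vel=120); print(get_obs()["force"].round(1))
bot.gripper_to(0.0); bot.hold(.2); o=get_obs(); print(o["opening"],o["grip_force"],o["force"].round(1),o["wrist_torque"].round(2))
bot.move_l([498.6,-329.1,310],vel=120); bot.hold(.2); o=get_obs(); print(o["opening"],o["grip_force"],o["force"].round(1),o["time"],o["position"].round(1))
im,d=imaging.read_camera("side"); cv2.imwrite("pics/s1.png",im[60:360,130:530])
E
```

```text
[-0.64  0.44  1.43 -0.    1.28 -0.82]
[-0.3 -0.2  0.3]
0.6310735384889145 62.6860485621728 [-0.6 -0.2  6.3] [ 0.15  0.08 -0.02]
0.6330450790032519 62.96686051762663 [ 0.1  0.2 -0.6] 11.525 [ 498.6 -329.1  309.6]
```

View pics/s1.png

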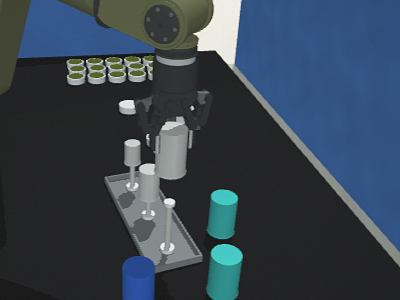

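The beaker is held and lifted clear, and the other two still hang on their posts. I'll check its pose in the gripper from the wrist and side depth.

```bash
cat > held.py <<'E'
from h import *
from scipy.optimize import least_squares
o=get_obs(); T=np.eye(4); T[:3,:3]=Ro.from_rotvec(o["ee_rot"]).as_matrix(); T[:3,3]=o["position"]
def cloud(cam):
    im,d=imaging.read_camera(cam); c=imaging.get_calibration(cam); M=c["mtx"]; v,u=np.mgrid[:420,:560]
    X=np.stack([(u-M[0,2])/M[0,0]*d,(v-M[1,2])/M[1,1]*d,d],-1)[d>0]
    return X@HE[:3,:3].T+HE[:3,3] if cam=="wrist" else ((X-c["t"])@c["R"]-T[:3,3])@T[:3,:3]
for cam in ("wrist","side"):
    P=cloud(cam)
    B=P[(abs(P[:,0])<45)&(abs(P[:,1])<45)&(P[:,2]>(76 if cam=="side" else 76))&(P[:,2]<135)]
    print(cam,len(B),"tip z range",B[:,2].min().round(1),np.percentile(B[:,2],[50,97,100]).round(1))
    if len(B)<30: continue
    B=B[B[:,2]<105]
    def f(p): # centre at z=90, slopes
        return np.hypot(B[:,0]-p[0]-p[2]*(B[:,2]-90),B[:,1]-p[1]-p[3]*(B[:,2]-90))-28
    r=least_squares(f,[0,0,0,0],loss="soft_l1"); print(r.x.round(3),"rms",np.sqrt(np.mean(f(r.x)**2)).round(2))
E
python3 held.py; python3 - <<'E'
from h import *
im,_=imaging.read_camera("wrist"); cv2.imwrite("pics/wh.png",im)
E
```

```text
wrist 2572 tip z range 76.0 [ 96.2 113.6 115.8]
[-0.238 -1.715 -0.002 -0.011] rms 0.21
side 558 tip z range 76.1 [ 95.4 112.2 113.5]
[ 1.272 -2.526  0.004 -0.017] rms 1.09
```

View pics/wh.png

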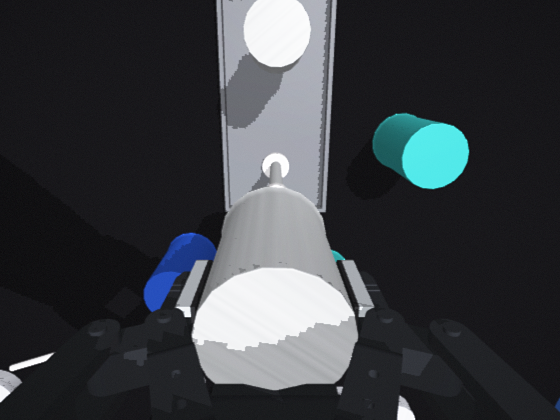

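The wrist view shows the beaker sitting straight in the pads, with its base at about (275,330). Its tilt is below 1°, and the mouth is 114 mm ahead of the TCP and 1.8 mm off in y. Moving to the lens.

```bash
cat > show.py <<'E'
from h import *
Ln=np.array([618.1,221.6,114.7]); ax=np.array([-.575,-.013,.818]); ax/=np.linalg.norm(ax)
z=-ax; x=np.cross([0,1,0],z); x/=np.linalg.norm(x); y=np.cross(z,x); R=np.c_[x,y,z]; rv=Ro.from_matrix(R).as_rotvec()
P=lambda dist: Ln+ax*dist-R@np.array([0,-1.8,114.3])
E
python3 - <<'E'
from show import *
print(bot.solve_ik(P(180),rv)); bot.goto(P(180),rv); bot.move_l(P(100),vel=80); bot.hold(.4); o=get_obs()
print(o["time"],o["position"].round(1),P(100).round(1),o["qpos"].round(2),o["grip_force"],o["opening"],o["force"].round(1),abs(o["qd"]).max())
im,_=imaging.read_camera("side"); cv2.imwrite("pics/s2.png",cv2.resize(im[80:330,180:430],(600,600)))
E
python3 held.py
python3 - <<'E'
from show import *
for c in ("side","top"):
    imaging.read_camera(c)
    for n in ("beaker_large","large_base","lens","beaker_medium","beaker_small","tin_a"): print(c,n,[(np.round(k["xyz"]).tolist(),round(k["conf"],2)) for k in finder.pinpoint(n,c)[:4]])
print("want mouth",Ln+ax*100,"base",Ln+ax*188)
E
```

```text
[ 0.46690997 -0.03248249  1.84974512 -0.35514601  0.7908857  -0.92582699]
15.2667 [494.8 220.6 290.2] [494.9 220.6 290. ] [ 0.42  0.13  1.84 -0.39  0.63 -0.9 ] 62.9790011420846 0.6327051062970095 [-0.2 -0.2 -1.1] 0.0011312207035386766
wrist 2509 tip z range 76.0 [ 95.9 112.9 114.4]
[ 1.207 -0.98  -0.002 -0.008] rms 0.2
side 254 tip z range 76.1 [ 94.4 110.1 111.2]
[ 2.012  0.127 -0.05  -0.051] rms 1.94
side beaker_large [([625.0, -281.0, 2.0], 0.88), ([579.0, -447.0, 2.0], 0.85), ([560.0, 223.0, 195.0], 0.73), ([423.0, -451.0, -4.0], 0.57)]
side large_base [([579.0, -449.0, 92.0], 0.95), ([508.0, 221.0, 269.0], 0.81), ([416.0, -451.0, 88.0], 0.77), ([627.0, -278.0, 88.0], 0.56)]
side lens [([618.0, 220.0, 113.0], 0.66)]
side beaker_medium [([478.0, -212.0, 61.0], 0.56)]
side beaker_small [([459.0, -100.0, 81.0], 0.78)]
side tin_a [([563.0, 112.0, -8.0], 0.84), ([511.0, 332.0, 2.0], 0.66)]
top beaker_large [([627.0, -284.0, 4.0], 0.93), ([557.0, 222.0, 199.0], 0.86), ([579.0, -448.0, -3.0], 0.67), ([421.0, -459.0, 4.0], 0.61)]
top large_base [([512.0, 227.0, 263.0], 0.98), ([627.0, -279.0, 87.0], 0.88), ([422.0, -452.0, 87.0], 0.8), ([578.0, -447.0, 87.0], 0.61)]
top lens [([621.0, 222.0, 115.0], 0.61)]
top beaker_medium [([478.0, -215.0, 61.0], 0.7)]
top beaker_small [([458.0, -100.0, 77.0], 0.47), ([566.0, 110.0, 0.0], 0.28)]
top tin_a [([568.0, 109.0, -4.0], 0.89), ([512.0, 330.0, 0.0], 0.37)]
want mouth [560.59764236 220.2999467  196.50335401] base [509.99556763 219.15589979 268.49030553]
```

View pics/s2.png

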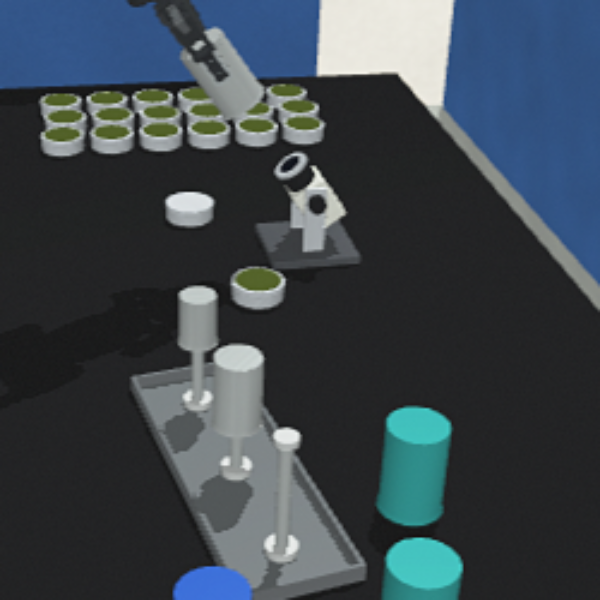

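The side view shows the beaker at about (225,75), held coaxial with the lens at (292,167). The networks agree with the target mouth (560.6, 220.3, 196.5) to within 4 mm. The other beakers and both tins haven't moved, so I'm handing in.

```bash
python3 -c "
from station import ticket; print(ticket.hand_in())"
```

```text
the job is handed in; nothing more can be done
None
```

The large beaker is held still with its mouth about 100 mm in front of the lens and on its axis by my measurements. The other two beakers, the tins and the camera did not visibly move. The job is handed in, and the system gave no verdict.

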